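# Centre the jigger on the bar scale and zero the scale

## Task

The small steel jigger stands off to one side of the scale's round pan: with light fingertip taps low on its foot, nudge it over until the whole foot stands inside the ring engraved around the middle of the pan, never gripping or lifting it, tipping it over or pushing it off. Only then press the scale's button right down with a fingertip to zero it, let go, and leave the jigger standing centred. Leave everything else on the counter where it is.

Things in the scene. Friction and masses are not known exactly. Their poses are not given: they have to be found in the camera images.
- jigger: Loose steel jigger standing upright on the pan, 64 mm tall, 0.12 kg +-35 %. Origin: centre of underside, z up its axis. Foot: round drum 42 mm wide from 3 to 17 mm up (bevelled to 34 mm below); then an 18 mm waist at 30 mm and an open cup 36 mm wide to the rim: an upright finger meets the foot first. Friction about 0.6: slides under 0.5 to 1 N, stops when the push stops; topples if pushed at the rim.
- pan_centre (a point): Centre of the top of the scale's round black pan, z up. The pan is a flat rimless disc 100 mm wide, 10 mm thick, its top 52 mm above the counter; it does not move. Around this point a pale ring is engraved, 56 mm inside diameter, 60 mm outside: the 42 mm foot is wholly inside it when within 7 mm of the centre.
- scale: White kitchen scale fixed on the counter. Origin: on the counter straight under the pan's centre; x points from the button end toward the pan. Flat body 24 mm high, from x = -125 to +60 mm and y = -63 to +63 mm. Near its front end are a black display (y = +26 mm) and the round grey button (x = -95, y = -32 mm).
- tare_top (a point): Centre of the top of the scale's round button, 26 mm diameter, 32 mm above the counter when up; pressed straight down. Its housing, a collar of about 42 mm diameter, stands 26 mm above the counter.
- tare (a joint): How far the button is pressed: 0 up, 0.006 m fully down; it springs back. Fully down takes 4 N.
- bowl: White ceramic pinch bowl, 84 mm across, 32 mm high, loose, to the left (+y side) of the scale. Origin: centre of its underside. Leave alone.
- cap: Steel screw cap of the shaker, 38 mm across, 38 mm high, loose, to the right (-y side) of the scale. Origin: centre of its underside. Leave alone.
- bulb: Dark rubber baster bulb standing on its collar, 52 mm across, 72 mm high, loose, to the left of the scale's button end. Origin: centre of its underside. Leave alone.
- spoon: Steel spoon, 170 mm long, lying flat beyond the scale, loose. Its x axis runs along it. Leave alone.
- shaker: Steel cocktail shaker without its cap, 86 mm across, 185 mm high, loose, standing far to the left. Origin: centre of its underside. Leave alone.
- salt: Glass salt jar with wooden lid, 60 mm across, 90 mm high, loose, standing far to the right. Origin: centre of its underside. Leave alone.
Things that resemble listed ones, but are neither listed nor needed, are in the scene too. There is more than one size of the scale; the job needs the smallest.

How it is judged:
By the outcome, as a careful person would: the job done as asked, in the order asked, and still so for the second after the job is handed in, with the robot touching nothing.
It also fails if it takes over 48 s, if anything falls off the work surface, if the arm or the gripper's body presses on something with over 40 N, if the wrist force passes 120 N, or if a joint passes its speed limit or range.

## Robot

A 6-joint arm with a two-finger parallel gripper is mounted at the origin on the work surface. World frame = base frame: x ahead of the robot, y to its left, z up, the work surface at z = 0. Lengths are in m, angles in rad, forces in N, time in s.
With the tool pointing down it reaches from about 0.3 to 0.875 m from the base axis. Payload 6.4 kg.
Tool frame: the origin (TCP) lies midway between the tips of the shut fingers; the grasp point (between the pads) lies 19 mm behind it; z points along the fingers, y is the direction in which the jaws open and shut (so a half turn about z gives the same grasp; the last joint's range is limited). The gripper opens to 88 mm and grips with 3 to 60 N. Pads are 18 mm wide; open, the fingers measure 123 mm over their backs; the gripper's body (75 mm by 187 mm) begins 45 mm behind the grasp point.
Start: joints at [-1.36, 0.181, 1.607, -0, 1.354, -0.206], TCP at [0.233, -0.526, 0.239] pointing down, gripper open.
Joint ranges: [-2.99, 2.99], [-0.89, 2.07], [0.3, 2.58], [-1.14, 4.28], [0, 2.63], [-3.12, 3.12]. Speed limits (rad/s): [2.57, 2.57, 3.01, 3.14, 3.14, 3.14].

## Interface

Orientations are given as [roll, pitch, yaw] about the fixed x, y, z axes, in that order (R = Rz(yaw) Ry(pitch) Rx(roll)).
In Python, from cell import arm gives the robot as it stands.
- The arm moves only by the tool send_rows, never from a script. Its argument "series" is a list of rows, each an object with "translation": the shift along the world's x, y, z normalised to -1 to 1, where 1 is 10 cm, a list of three; "turn": the turn, a rotation vector about the world's x, y, z normalised to -1 to 1, where 1 is 90 degrees, a list of three; "claw": the gripper's target within -1 to 1 (shut at 1, half-way at 0, fully open at -1). A call has 1 to 10 rows; each row shifts and turns the commanded pose from where the row before left it; what a row does not reach is not made up. A row lasts 1/8 s, in which the tool goes at most 62.5 mm and 10.7 degrees, less where a joint would pass 70% of its speed; a pose out of reach is approached as far as the arm can. A call with a number of a shift or a turn outside -1 to 1 is refused whole. A call with a gripper value outside its range is refused whole. The fingers move at their own pace and stop on an object; "squeeze" is the grip in N (left out, the last holds). Time passes only in rows, so rows that do not move let the fingers close. It gives the time, the measured TCP pose, the force and the opening at its end, in the units of the state.
- arm.get_state(): the state, without advancing time (a new reading comes with each control period).
- arm.capture(name): name is "scene" or "top" or "wrist"; returns (picture, depth): 384x512x3 uint8, red, green, blue; 384x512 float32, m along the optical axis (not along the pixel's ray), 0 where there is no reading.
- arm.get_calibration(name): a dict with "fx", "fy", "cx", "cy" (pixels), "k1" (the pictures are not rectified: a ray, as slopes to the right and down, at radius r is drawn at 1 + k1 r^2 times it, then the intrinsics apply), "view" (4x4, takes a point from world to camera coordinates). Camera axes: x right, y down, z forward; pixel columns grow to the right and rows downward; lengths in m; the calibration is good to about 2 mm. A picture is of the moment at which its call begins: read the wrist's pose just before it. get_calibration takes no time and is no camera call; for the wrist camera it gives the pose at the moment of the call.
- arm.hand_in(): hands the job in, once; it reports no verdict.
The state is a dict: "time": time; "q": joint angles; "qvel": joint speeds; "joint_torque": joint torques, N m; "position": TCP position; "ee_rot": TCP orientation; "ft_force": force on the tool from outside, world axes, zero at the start; "ft_torque": the same for the moment, N m; "width": finger opening in m.
Only numpy, scipy, OpenCV 4.12 (cv2) and the standard library are available. Lean on these libraries where they do the work, as an engineer would, in place of code of your own. Each camera call takes 0.05 s, during which the arm holds its last target. There are 200 camera calls.

## Working session

There is one attempt and no reset: what is moved stays moved. The work goes in short steps, Python scripts to look and compute and a tool call to move; the robot and the scene stay as the last step left them, time stands still between calls to the robot, and variables do not carry over. Pictures are saved under pics/ and viewed, about 8 in all and at most 12, crops included, and the job is handed in when it is done.

Besides the shell and the picture viewer there is one more tool, called after "Emit:" by a JSON object that holds its "api" and its "payload", one argument or row to a line. send_rows: Moves the arm, as the interface text tells. Its arguments: {"type":"object","properties":{"series":{"type":"array","items":{"type":"object","properties":{"translation":{"type":"array","items":{"type":"number","minimum":-1,"maximum":1}},"turn":{"type":"array","items":{"type":"number","minimum":-1,"maximum":1}},"claw":{"type":"number"}}}},"squeeze":{"type":"number"}},"required":["series"]}

```bash
mkdir -p pics; cat > h.py <<'E'
import numpy as np, cv2
from cell import arm
def cap(n,save=None):
    c=arm.get_calibration(n); p,d=arm.capture(n)
    if save: cv2.imwrite('pics/'+save,p[:,:,::-1])
    return c,p,d
def cloud(c,d):
    K=np.array([[c['fx'],0,c['cx']],[0,c['fy'],c['cy']],[0,0,1.]])
    v,u=np.mgrid[:d.shape[0],:d.shape[1]]
    s=cv2.undistortPoints(np.stack([u.ravel(),v.ravel()],1).astype(np.float64)[:,None],K,np.array([c['k1'],0,0,0.]))[:,0]
    z=d.ravel(); P=np.c_[s[:,0]*z,s[:,1]*z,z,np.ones_like(z)]
    W=(P@np.linalg.inv(np.array(c['view'])).T)[:,:3].reshape(d.shape+(3,)); W[d==0]=np.nan
    return W
E
python3 - <<'E'
from h import *
for n in('scene','top'):
    c,p,d=cap(n); np.savez(n+'0.npz',p=p,d=d,W=cloud(c,d)); 
    cv2.imwrite(f'pics/{n}0.png',cv2.resize(p[:,:,::-1],(800,600)))
    print(n,np.linalg.inv(np.array(c['view']))[:3,3].round(3),(d==0).mean())
s=arm.get_state();print(s['time'],s['position'],s['ee_rot'],s['width'])
E
```

```text
scene [ 1.193 -0.615  0.825] 0.004038492838541667
top [ 0.376 -0.002  1.141] 0.0037078857421875
0.1 [ 0.2326898  -0.52529791  0.2379192 ] [-3.14009189e+00 -2.89106453e-04  4.16828343e-01] 0.08824909393363338
```

View pics/top0.png

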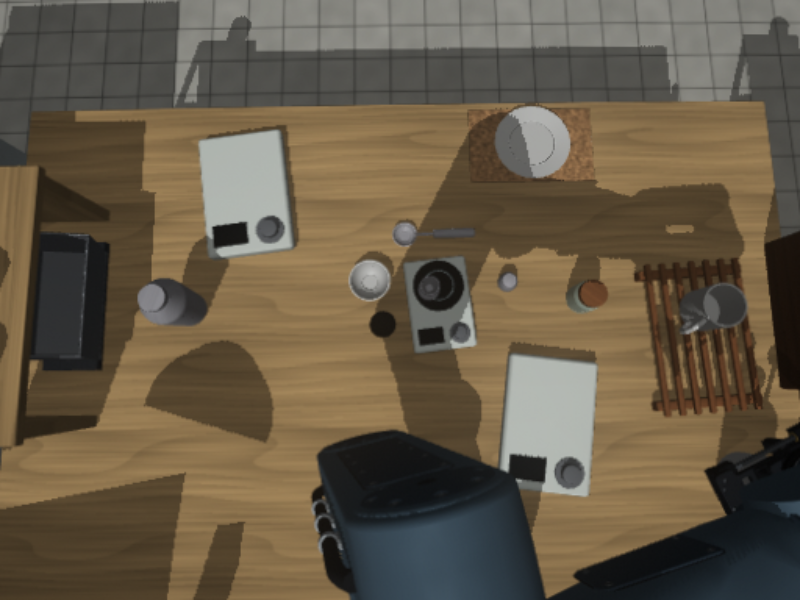

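View pics/scene0.png

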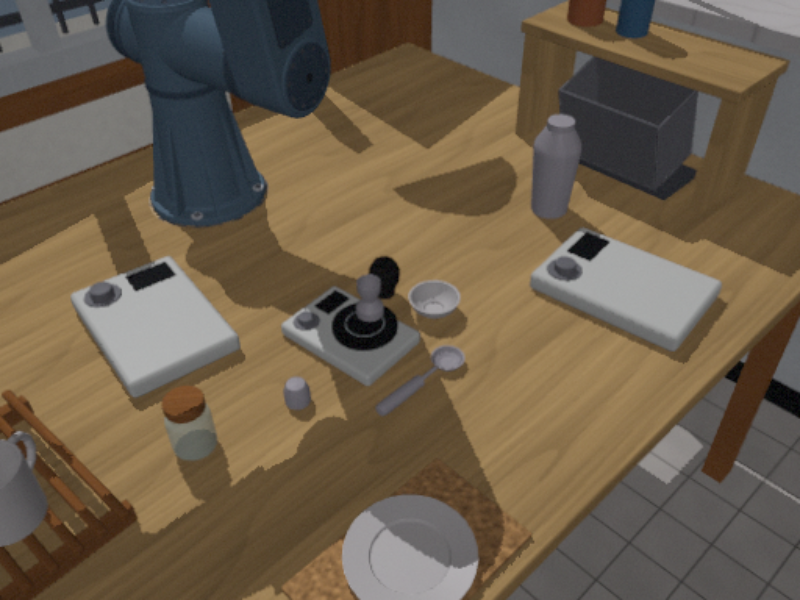

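Three scales, in the 800x600 top view: (247,193), (550,425), and the small one at (440,303). Only the last has the black pan with the jigger on it, and it is the smallest. I'll confirm that with a crop and measure it.

```bash
python3 - <<'E'
from h import *
z=np.load('top0.npz');W=z['W'];p=z['p']
y0,y1,x0,x1=150,240,210,340
cv2.imwrite('pics/crop.png',cv2.resize(p[y0:y1,x0:x1,::-1],(780,540),interpolation=cv2.INTER_CUBIC))
for n in('top0','scene0'):
    z=np.load(n+'.npz');W=z['W'].reshape(-1,3);C=z['p'].reshape(-1,3)
    if n=='top0':
        w=W.reshape(384,512,3); print('panpx',w[190,283],'bodyedge',w[220,284])
        g=w[175,278]; 
    B=W[(abs(W[:,0]-.6)<.5)&(abs(W[:,1]+.05)<.3)]
    c=w[185,282][:2]
    B=W[(np.hypot(*(W[:,:2]-c).T)<.2)]
    body=B[(abs(B[:,2]-.024)<.003)]; 
    r=cv2.minAreaRect(body[:,:2].astype(np.float32)); print(n,'body',r)
    pan=B[(abs(B[:,2]-.052)<.004)&(np.hypot(*(B[:,:2]-c).T)<.1)]
    print('pan',len(pan),cv2.minEnclosingCircle(pan[:,:2].astype(np.float32)),pan[:,2].mean())
    j=B[(B[:,2]>.060)&(np.hypot(*(B[:,:2]-c).T)<.09)]
    print('jig',len(j),cv2.minEnclosingCircle(j[:,:2].astype(np.float32)),j[:,2].max())
    j=j[j[:,2]>.108]; print('rim',len(j),cv2.minEnclosingCircle(j[:,:2].astype(np.float32)) if len(j) else '')
    b=B[(abs(B[:,2]-.032)<.003)&(B[:,0]<c[0]-.05)]; print('btn',len(b),b.mean(0))
E
```

```text
panpx [ 0.51971294 -0.08310694  0.05000339] bodyedge [ 0.43009402 -0.08589069  0.02011082]
top0 body ((0.5199242830276489, -0.0861910879611969), (0.36679601669311523, 0.2359946221113205), 56.372642517089844)
pan 609 ((0.5432594418525696, -0.07420263439416885), 0.04962264001369476) 0.05134094600782391
jig 167 ((0.5329344272613525, -0.053632479161024094), 0.02049027569591999) 0.11785953494560841
rim 31 ((0.5342488288879395, -0.054739177227020264), 0.017761336639523506)
btn 57 [ 0.43238637 -0.1537125   0.03234552]
scene0 body ((0.5303136706352234, -0.1034802496433258), (0.3565956950187683, 0.25781524181365967), 47.72920608520508)
pan 746 ((0.5452308058738708, -0.07616475969552994), 0.051356732845306396) 0.05067944437476981
jig 389 ((0.5372624397277832, -0.05578053742647171), 0.02165117673575878) 0.11657680383948066
rim 80 ((0.5357518196105957, -0.05476219579577446), 0.019442761316895485)
btn 85 [ 0.43391732 -0.16194686  0.03206014]
```

View pics/crop.png

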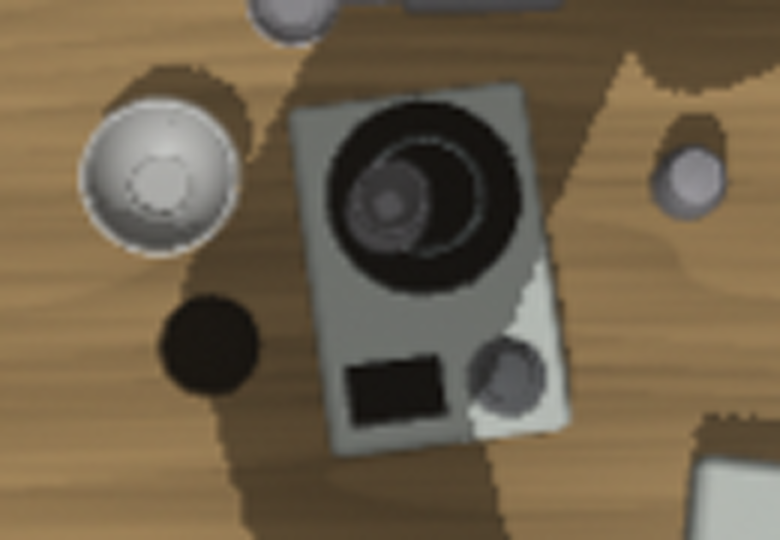

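The crop confirms it: the smallest scale has the pan and ring at about (425,197), the jigger left of it at (388,205) and the button at (512,377). The push should go roughly along (0.4,-0.92), which is already the finger-opening direction at the current yaw. I'll shut the gripper and fly to a point above.

Emit:
{"api": "send_rows", "payload": {
  "series": [
    {"translation": [0.2,0.36,0],"claw": 1},
    {"translation": [0.23,0.43,0],"claw": 1},
    {"translation": [0.23,0.43,0],"claw": 1},
    {"translation": [0.23,0.43,0],"claw": 1},
    {"translation": [0.23,0.43,0],"claw": 1},
    {"translation": [0.23,0.43,0],"claw": 1},
    {"translation": [0.23,0.43,0],"claw": 1},
    {"translation": [0.23,0.43,0],"claw": 1},
    {"translation": [0.23,0.43,0],"claw": 1},
    {"translation": [0.23,0.43,0],"claw": 1}
  ]
}}

```text
invalid input
```

Emit:
{"api": "send_rows", "payload": {
  "series": [
    {"translation": [0.23,0.43,0],"claw": 1},
    {"translation": [0.2,0.43,0],"claw": 1},
    {"translation": [0,0,0],"claw": 1},
    {"translation": [0,0,0],"claw": 1},
    {"translation": [0,0,0],"claw": 1}
  ]
}}

```text
invalid input
```

```bash
python3 - <<'E'
from h import *
s=arm.get_state();print(s['time'],s['position'],s['ee_rot'],s['width'],s['ft_force'])
c,p,d=cap('wrist'); W=cloud(c,d);np.savez('wrist1.npz',p=p,d=d,W=W)
cv2.imwrite('pics/wrist1.png',cv2.resize(p[:,:,::-1],(800,600)))
E
```

```text
0.1 [ 0.2326898  -0.52529791  0.2379192 ] [-3.14009189e+00 -2.89106453e-04  4.16828343e-01] 0.08824909393363338 [ 1.00244244 -0.27224535  0.93553072]
```

View pics/wrist1.png

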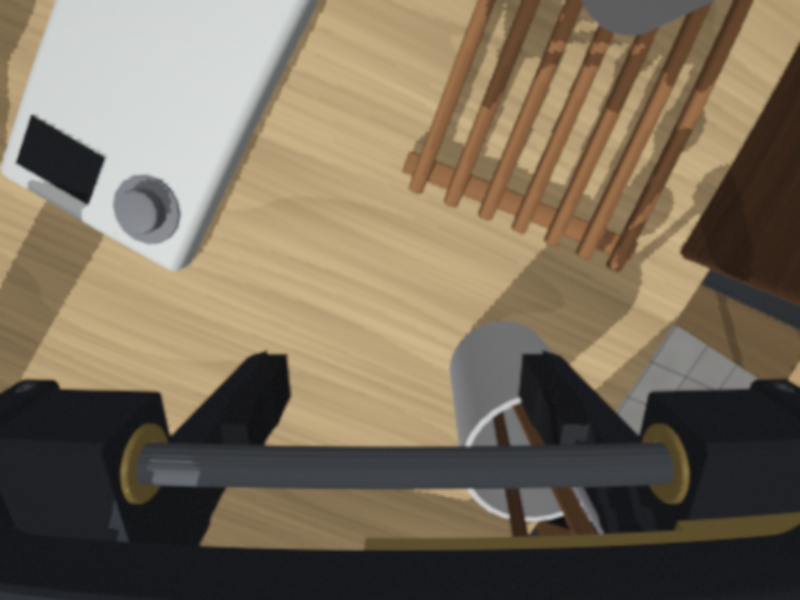

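The move was refused, probably because `turn` is required. The wrist view also shows a utensil cup at (505,420) near the right finger, so I'll lift first and then travel.

Emit:
{"api": "send_rows", "payload": {
  "series": [
    {"translation": [0,0,0.4],"turn": [0,0,0],"claw": -1},
    {"translation": [0,0,0.4],"turn": [0,0,0],"claw": -1},
    {"translation": [0.2,0.36,0],"turn": [0,0,0],"claw": 1},
    {"translation": [0.23,0.43,0],"turn": [0,0,0],"claw": 1},
    {"translation": [0.23,0.43,0],"turn": [0,0,0],"claw": 1},
    {"translation": [0.23,0.43,0],"turn": [0,0,0],"claw": 1},
    {"translation": [0.23,0.43,0],"turn": [0,0,0],"claw": 1},
    {"translation": [0.23,0.43,0],"turn": [0,0,0],"claw": 1},
    {"translation": [0.23,0.43,0],"turn": [0,0,0],"claw": 1},
    {"translation": [0.23,0.43,0],"turn": [0,0,0],"claw": 1}
  ]
}}

```text
time: 1.4
position: [0.4142, -0.1872, 0.3186]
ee_rot: [3.142, -0.0, 0.417]
ft_force: [0.2, -0.7, 0.3]
width: 0.0103
```

```bash
python3 - <<'E'
from h import *
s=arm.get_state();print(s['time'],s['position'],s['ee_rot'],s['width'],s['ft_force'])
E
```

```text
1.4 [ 0.41421283 -0.18724163  0.3185985 ] [ 3.14157104e+00 -6.40211514e-05  4.16587450e-01] 0.01030760950059364 [ 0.18249686 -0.71440143  0.30461606]
```

Emit:
{"api": "send_rows", "payload": {
  "series": [
    {"translation": [0.2,0.44,0],"turn": [0,0,0],"claw": 1},
    {"translation": [0.2,0.44,0],"turn": [0,0,0],"claw": 1},
    {"translation": [0.2,0.44,-0.2],"turn": [0,0,0],"claw": 1},
    {"translation": [0.2,0.44,-0.3],"turn": [0,0,0],"claw": 1},
    {"translation": [0,0,-0.4],"turn": [0,0,0],"claw": 1},
    {"translation": [0,0,0],"turn": [0,0,0],"claw": 1},
    {"translation": [0,0,0],"turn": [0,0,0],"claw": 1}
  ]
}}

```text
time: 2.28
position: [0.4943, -0.0133, 0.23]
ee_rot: [3.141, -0.001, 0.416]
ft_force: [1.0, -0.5, 0.2]
width: 0.0003
```

```bash
cat > m.py <<'E'
from h import *
import sys
tag=sys.argv[1]
s=arm.get_state();print(s['time'],s['position'].round(4),s['ft_force'].round(2),round(s['width'],4))
c,p,d=cap('wrist'); W=cloud(c,d);np.savez(tag+'.npz',p=p,d=d,W=W)
cv2.imwrite(f'pics/{tag}.png',cv2.resize(p[:,:,::-1],(800,600)))
c2,p2,d2=cap('top'); W2=cloud(c2,d2)
def circ(Q,r):
    from scipy.optimize import least_squares
    Q=Q[:,:2]; return least_squares(lambda x:np.hypot(*(Q-x).T)-r,Q.mean(0),loss='soft_l1',f_scale=.002).x
for n,w,pp in(('wrist',W,p),('top',W2,p2)):
    V=w.reshape(-1,3);C=pp.reshape(-1,3).astype(int); r=np.hypot(V[:,0]-.544,V[:,1]+.075)
    pan=V[(abs(V[:,2]-.0515)<.003)&(r<.06)]
    out=[n]
    if len(pan)>50: out+=['pan',len(pan),np.array(cv2.minEnclosingCircle(pan[:,:2].astype(np.float32))[0]).round(4),pan[:,2].mean().round(4)]
    j=V[(V[:,2]>.107)&(V[:,2]<.119)&(r<.05)]
    if len(j)>8: out+=['rim',len(j),np.array(cv2.minEnclosingCircle(j[:,:2].astype(np.float32))[0]).round(4),round(cv2.minEnclosingCircle(j[:,:2].astype(np.float32))[1],4)]
    j=V[(V[:,2]>.056)&(V[:,2]<.069)&(r<.06)]
    if len(j)>8: out+=['foot',len(j),circ(j,.021).round(4)]
    b=V[(V[:,2]>.029)&(V[:,2]<.035)&(np.hypot(V[:,0]-.433,V[:,1]+.105)<.08)]
    if len(b)>8: out+=['btn',len(b),np.array(cv2.minEnclosingCircle(b[:,:2].astype(np.float32))[0]).round(4)]
    u=V[(V[:,2]>.05)&(V[:,2]<.08)&(np.hypot(V[:,0]-.465,V[:,1]-.035)<.05)]
    if len(u)>8: out+=['bulb',len(u),u.mean(0).round(3),u[:,2].max().round(3)]
    print(*out)
E
python3 m.py wrist2
```

```text
2.275 [ 0.4943 -0.0133  0.23  ] [ 0.99 -0.51  0.18] 0.0003
wrist pan 3769 [ 0.5459 -0.072 ] 0.0525 rim 387 [ 0.5364 -0.0526] 0.0182 foot 79 [ 0.5363 -0.0529] btn 56 [ 0.4557 -0.1138] bulb 1324 [0.476 0.038 0.064] 0.074
top btn 22 [ 0.4527 -0.0965] bulb 109 [0.463 0.031 0.061] 0.07
```

View pics/wrist2.png

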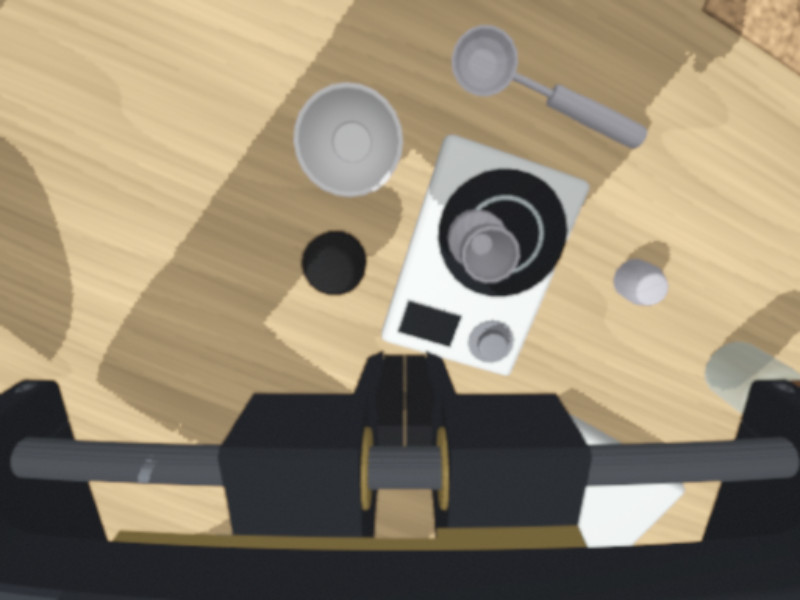

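The wrist view shows the fingertips at (405,360), pan at (503,232), foot at (478,235) and ring about (507,235). Jigger-to-centre is about (+9.6,-19.3) mm in the wrist frame. I'll descend behind the jigger with about a 10 mm gap.

Emit:
{"api": "send_rows", "payload": {
  "series": [
    {"translation": [0.2,0.045,0],"turn": [0,0,0.029],"claw": 1},
    {"translation": [0,0,-0.4],"turn": [0,0,0],"claw": 1},
    {"translation": [0,0,-0.4],"turn": [0,0,0],"claw": 1},
    {"translation": [0,0,-0.4],"turn": [0,0,0],"claw": 1},
    {"translation": [0,0,0],"turn": [0,0,0],"claw": 1}
  ]
}}

```text
time: 3.0
position: [0.5123, -0.0085, 0.1073]
ee_rot: [-3.139, 0.003, 0.461]
ft_force: [0.0, 0.2, 0.2]
width: 0.0005
```

Emit:
{"api": "send_rows", "payload": {
  "series": [
    {"translation": [0,0,-0.2],"turn": [0,0,0],"claw": 1},
    {"translation": [0,0,-0.2],"turn": [0,0,0],"claw": 1},
    {"translation": [0,0,-0.09],"turn": [0,0,0],"claw": 1},
    {"translation": [0,0,0],"turn": [0,0,0],"claw": 1}
  ]
}}

```text
time: 3.5
position: [0.5146, -0.0086, 0.0609]
ee_rot: [3.141, -0.001, 0.462]
ft_force: [-0.5, -0.6, 0.2]
width: 0.0006
```

```bash
python3 m.py wrist3; python3 - <<'E'
from h import *
c,p,d=cap('scene');p=p[150:250,160:300,::-1]
w=cv2.resize(cv2.imread('pics/wrist3.png')[:480,150:650],(560,540))
cv2.imwrite('pics/s3.png',cv2.resize(p,(770,550),interpolation=cv2.INTER_CUBIC))
E
```

```text
3.5 [ 0.5146 -0.0086  0.0609] [-0.52 -0.55  0.19] 0.0006
wrist pan 10051 [ 0.546  -0.0722] 0.0525 rim 1419 [ 0.5368 -0.0535] 0.0188 foot 663 [ 0.5358 -0.0531] bulb 2251 [0.484 0.045 0.061] 0.071
top pan 86 [ 0.5369 -0.0837] 0.0513 btn 34 [ 0.4721 -0.1202] bulb 78 [0.468 0.027 0.063] 0.072
```

View pics/s3.png

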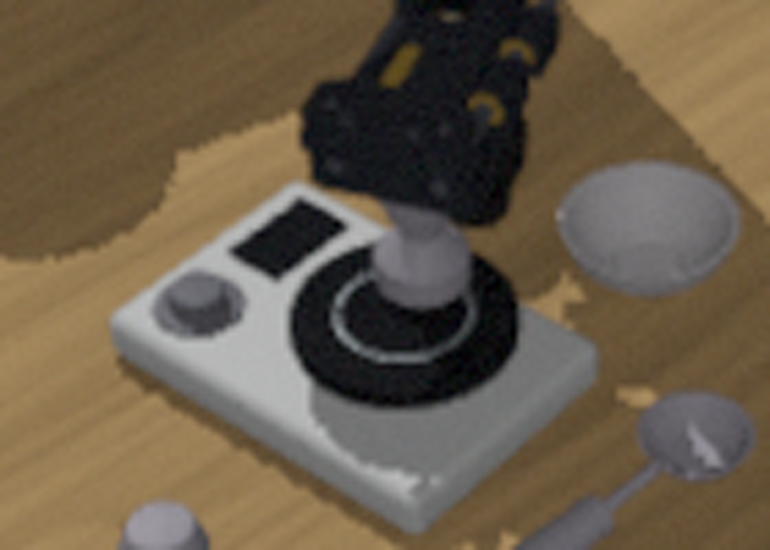

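The jigger is undisturbed, with the finger behind it. First slow nudge: 22 mm of travel, with expected contact at about 11 mm.

Emit:
{"api": "send_rows", "payload": {
  "series": [
    {"translation": [0.013,-0.027,0],"turn": [0,0,0],"claw": 1},
    {"translation": [0.013,-0.027,0],"turn": [0,0,0],"claw": 1},
    {"translation": [0.013,-0.027,0],"turn": [0,0,0],"claw": 1},
    {"translation": [0.009,-0.018,0],"turn": [0,0,0],"claw": 1},
    {"translation": [0.009,-0.018,0],"turn": [0,0,0],"claw": 1},
    {"translation": [0.009,-0.018,0],"turn": [0,0,0],"claw": 1},
    {"translation": [0.009,-0.018,0],"turn": [0,0,0],"claw": 1},
    {"translation": [0.009,-0.018,0],"turn": [0,0,0],"claw": 1},
    {"translation": [0.009,-0.018,0],"turn": [0,0,0],"claw": 1},
    {"translation": [0,0,0],"turn": [0,0,0],"claw": 1}
  ]
}}

```text
time: 4.9
position: [0.5232, -0.0273, 0.0597]
ee_rot: [3.141, -0.0, 0.462]
ft_force: [-0.6, 0.1, -0.8]
width: 0.0002
```

```bash
python3 m.py wrist4
```

```text
4.9 [ 0.5232 -0.0273  0.0597] [-0.64  0.07 -0.78] 0.0002
wrist pan 9946 [ 0.546  -0.0725] 0.0525 rim 426 [ 0.5378 -0.0534] 0.025 foot 825 [ 0.5358 -0.0536] bulb 3297 [0.483 0.04  0.063] 0.073
top btn 34 [ 0.4596 -0.1183]
```

View pics/wrist4.png

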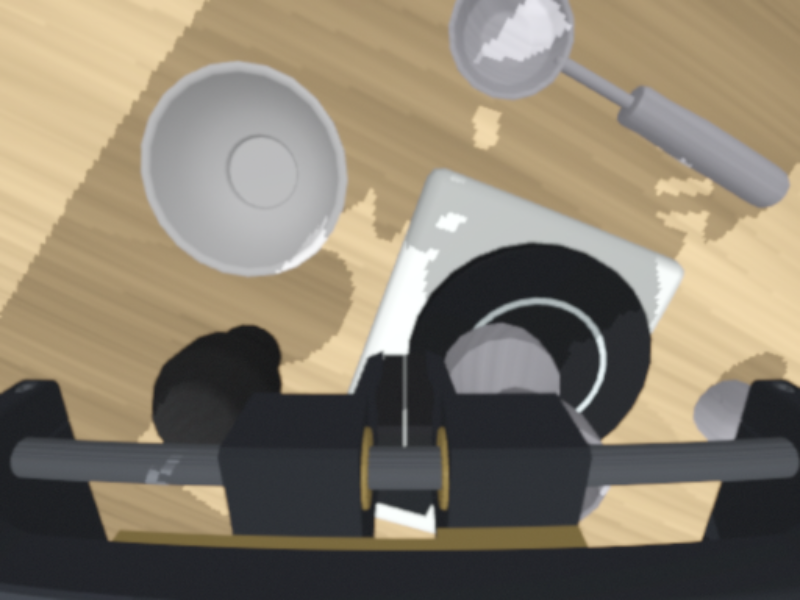

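The foot's left edge (445,375) is right next to the finger (435,355), and the push hasn't really begun. Before going on, I'll check the finger's profile against height so the cup rim isn't hit first.

```bash
python3 - <<'E'
from h import *
z=np.load('wrist4.npz');W=z['W'];t=np.array([.5232,-.0273,.0597]);y=.462
dd=np.array([np.sin(y),-np.cos(y)]);nn=np.array([np.cos(y),np.sin(y)])
for v in range(224,262,4):
    r=W[v,200:380]; a=(r[:,:2]-t[:2])@dd; b=(r[:,:2]-t[:2])@nn
    print(v,' '.join(f'{u}:{1e3*a[u-200]:.0f},{1e3*b[u-200]:.0f},{1e3*r[u-200,2]:.0f}' for u in (236,240,246,254,262,268,274,278,282,286,292,300)))
E
```

```text
224 236:-17,-6,22 240:-14,-6,23 246:-9,-5,24 254:-4,-5,25 262:2,8,52 268:5,8,52 274:9,8,52 278:12,8,53 282:14,8,52 286:16,8,53 292:19,13,63 300:22,17,70
228 236:-13,12,65 240:-11,12,65 246:-8,10,63 254:-3,10,62 262:2,10,61 268:5,10,62 274:8,12,67 278:11,11,65 282:13,12,66 286:16,9,59 292:18,12,66 300:22,15,72
232 236:-13,12,71 240:-10,12,71 246:-7,10,67 254:-3,10,67 262:2,11,68 268:5,10,68 274:8,12,71 278:10,12,71 282:12,12,72 286:16,7,61 292:18,12,70 300:22,13,73
236 236:-12,12,75 240:-10,12,75 246:-7,10,71 254:-3,11,73 262:2,11,73 268:5,11,73 274:8,11,74 278:10,11,74 282:12,12,76 286:16,6,64 292:18,9,70 300:22,11,74
240 236:-12,11,78 240:-10,11,78 246:-7,10,76 254:-3,10,76 262:2,10,76 268:5,10,75 274:8,12,79 278:10,12,79 282:12,11,79 286:14,12,79 292:18,8,73 300:22,9,75
244 236:-12,12,84 240:-10,11,82 246:-7,10,80 254:-3,10,81 262:1,10,81 268:5,10,81 274:8,10,80 278:9,12,83 282:12,11,83 286:13,12,84 292:18,5,72 300:22,8,76
248 236:-11,12,87 240:-9,11,87 246:-7,11,86 254:-3,10,85 262:1,10,85 268:4,10,85 274:7,10,85 278:9,12,87 282:11,12,87 286:13,12,87 292:18,4,73 300:22,6,77
252 236:-11,12,92 240:-9,10,88 246:-6,10,88 254:-2,11,89 262:1,10,89 268:4,10,88 274:7,10,88 278:9,11,91 282:11,12,91 286:8,35,130 292:10,35,129 300:13,35,130
256 236:-11,12,95 240:-9,11,93 246:nan,nan,nan 254:-2,10,92 262:1,10,92 268:4,10,92 274:7,10,93 278:9,11,93 282:11,12,94 286:8,35,132 292:10,34,131 300:13,35,132
260 236:-10,12,98 240:-9,12,99 246:-6,10,96 254:-2,10,95 262:1,10,95 268:4,11,97 274:7,10,96 278:9,12,98 282:7,31,128 286:8,35,135 292:10,34,133 300:12,35,135
```

The finger is straight, with a half-thickness of about 13.5 mm. The last foot fit was contaminated by finger points, so I'll refit with those excluded.

```bash
cat > f.py <<'E'
from h import *
import sys
from scipy.optimize import least_squares
def foot(tag,t,y=.462):
    W=np.load(tag+'.npz')['W'].reshape(-1,3);C=np.load(tag+'.npz')['p'].reshape(-1,3)
    dd=np.array([np.sin(y),-np.cos(y)])
    a=(W[:,:2]-np.array(t))@dd; r=np.hypot(W[:,0]-.546,W[:,1]+.0722)
    k=(W[:,2]>.057)&(W[:,2]<.068)&(r<.055)&(a>15.5e-3); Q=W[k][:,:2]
    s=least_squares(lambda x:np.hypot(*(Q-x).T)-.021,Q.mean(0),loss='soft_l1',f_scale=.001)
    c=s.x; e=np.hypot(*(Q-c).T)-.021
    print(tag,k.sum(),'foot',c.round(4),'res',np.median(abs(e)).round(4),'along',((c-t)@dd).round(4),'to pan',(np.array([.546,-.0722])-c).round(4))
    k=(abs(W[:,2]-.0525)<.003)&(C.min(1)>70)&(r<.036)
    Q=W[k][:,:2]; 
    if k.sum()>30:
        s=least_squares(lambda x:np.hypot(*(Q-x).T)-.029,[.546,-.072],loss='soft_l1',f_scale=.001); print('ring',k.sum(),s.x.round(4))
if __name__=='__main__': foot(sys.argv[1],[float(v) for v in sys.argv[2:4]])
E
python3 f.py wrist2 .4943 -.0133;python3 f.py wrist3 .5146 -.0086; python3 f.py wrist4 .5232 -.0273
```

```text
wrist2 61 foot [ 0.5363 -0.0529] res 0.0001 along 0.0542 to pan [ 0.0097 -0.0193]
ring 353 [ 0.5452 -0.0724]
wrist3 559 foot [ 0.5358 -0.0531] res 0.0002 along 0.0493 to pan [ 0.0102 -0.0191]
ring 840 [ 0.5452 -0.0724]
wrist4 489 foot [ 0.5386 -0.0588] res 0.0002 along 0.0351 to pan [ 0.0074 -0.0134]
ring 851 [ 0.5452 -0.0724]
```

The fits are clean: the foot moved 6 mm in the right direction and contact is at 35 mm along the push. About 15 mm remains, so I'll push 13 and check.

Emit:
{"api": "send_rows", "payload": {
  "series": [
    {"translation": [0.0085,-0.0165,0],"turn": [0,0,0],"claw": 1},
    {"translation": [0.0085,-0.0165,0],"turn": [0,0,0],"claw": 1},
    {"translation": [0.0085,-0.0165,0],"turn": [0,0,0],"claw": 1},
    {"translation": [0.0085,-0.0165,0],"turn": [0,0,0],"claw": 1},
    {"translation": [0.0085,-0.0165,0],"turn": [0,0,0],"claw": 1},
    {"translation": [0.0085,-0.0165,0],"turn": [0,0,0],"claw": 1},
    {"translation": [0.0085,-0.0165,0],"turn": [0,0,0],"claw": 1},
    {"translation": [0,0,0],"turn": [0,0,0],"claw": 1},
    {"translation": [0,0,0],"turn": [0,0,0],"claw": 1}
  ]
}}

```text
time: 6.12
position: [0.529, -0.0388, 0.0597]
ee_rot: [3.142, 0.0, 0.462]
ft_force: [-0.6, 0.8, 0.5]
width: 0.0005
```

```bash
python3 m.py wrist5; python3 f.py wrist5 $(python3 -c "
from cell import arm
p=arm.get_state()['position'];print(p[0],p[1])")
```

```text
6.125 [ 0.529  -0.0388  0.0597] [-0.6   0.8   0.51] 0.0005
wrist pan 9052 [ 0.5461 -0.0725] 0.0525 rim 473 [ 0.5407 -0.0578] 0.0326 foot 898 [ 0.5603 -0.0354] bulb 3883 [0.483 0.036 0.063] 0.073
top pan 73 [ 0.5121 -0.0722] 0.0512 btn 17 [ 0.4516 -0.1184]
wrist5 493 foot [ 0.5442 -0.0705] res 0.0002 along 0.0352 to pan [ 0.0018 -0.0017]
ring 874 [ 0.5452 -0.0725]
```

It is within about 2.3 mm. I'll give one final 1.5 mm tap, back off and lift clear.

Emit:
{"api": "send_rows", "payload": {
  "series": [
    {"translation": [0.007,-0.013,0],"turn": [0,0,0],"claw": 1},
    {"translation": [0,0,0],"turn": [0,0,0],"claw": 1},
    {"translation": [-0.04,0.08,0],"turn": [0,0,0],"claw": 1},
    {"translation": [-0.06,0.12,0],"turn": [0,0,0],"claw": 1},
    {"translation": [0,0,0.2],"turn": [0,0,0],"claw": 1},
    {"translation": [0,0,0.4],"turn": [0,0,0],"claw": 1},
    {"translation": [0,0,0.5],"turn": [0,0,0],"claw": 1},
    {"translation": [-0.2,0,0.5],"turn": [0,0,0],"claw": 1},
    {"translation": [0,0,0],"turn": [0,0,0],"claw": 1}
  ]
}}

```text
time: 7.35
position: [0.5011, -0.0197, 0.224]
ee_rot: [3.136, -0.006, 0.463]
ft_force: [0.5, -1.1, 0.4]
width: 0.0002
```

```bash
python3 m.py wrist6; python3 f.py wrist6 $(python3 -c "
from cell import arm
p=arm.get_state()['position'];print(p[0],p[1])")
```

```text
7.35 [ 0.5011 -0.0197  0.224 ] [ 0.46 -1.07  0.41] 0.0002
wrist pan 3728 [ 0.5452 -0.0722] 0.0524 rim 435 [ 0.5451 -0.0709] 0.0183 foot 105 [ 0.545  -0.0713] btn 53 [ 0.4552 -0.1144] bulb 1359 [0.476 0.037 0.064] 0.073
top btn 18 [ 0.4463 -0.0839] bulb 81 [0.463 0.027 0.06 ] 0.073
wrist6 75 foot [ 0.545  -0.0713] res 0.0001 along 0.0667 to pan [ 0.001  -0.0009]
ring 446 [ 0.5454 -0.0726]
```

View pics/wrist6.png

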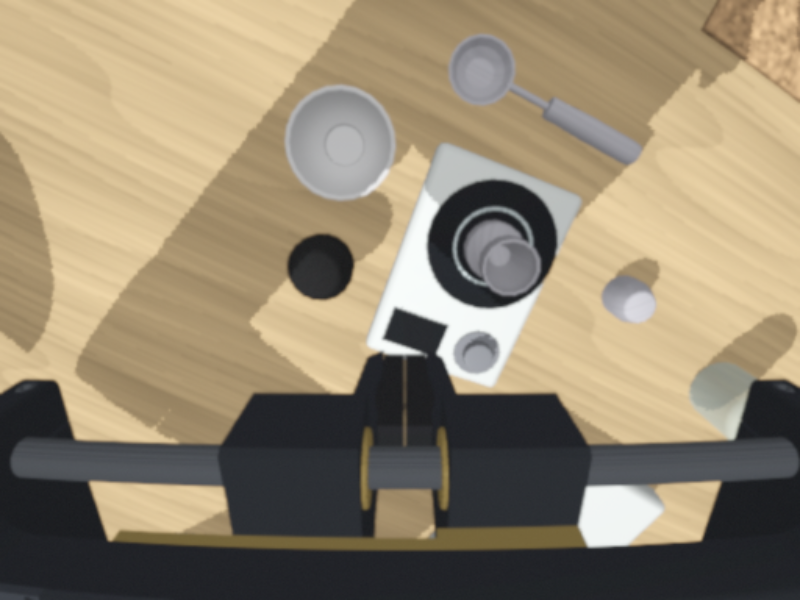

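The view shows the jigger standing inside the ring: foot at (490,245), ring centred around (493,245), about 1.3 mm off centre. The other objects are untouched. Next I'll locate the button at (478,353).

```bash
python3 - <<'E'
from h import *
W=np.load('wrist6.npz')['W']; 
w=W[205:250,285:325].reshape(-1,3)
k=(w[:,2]>.0295)&(w[:,2]<.036); Q=w[k][:,:2].astype(np.float32)
print(k.sum(),cv2.minEnclosingCircle(Q),np.median(w[k],0)); b=np.array(cv2.minEnclosingCircle(Q)[0])
V=W.reshape(-1,3); m=(abs(V[:,2]-.0245)<.002)&(np.hypot(V[:,0]-.51,V[:,1]+.08)<.14)
print(cv2.minAreaRect(V[m][:,:2].astype(np.float32)))
for th in (0,.1,.12,.15):
    R=np.array([[np.cos(th),-np.sin(th)],[np.sin(th),np.cos(th)]]); print(th,np.array([.5453,-.0724])+R@[-.095,-.032])
E
```

```text
143 ((0.455161988735199, -0.11437851935625076), 0.013070754706859589) [ 0.45681969 -0.1116862   0.03523765]
((0.5139381885528564, -0.08077803254127502), (0.18176394701004028, 0.27529945969581604), 6.081732749938965)
0 [ 0.4503 -0.1044]
0.1 [ 0.45396927 -0.11372431]
0.12 [ 0.45481397 -0.11554254]
0.15 [ 0.45614877 -0.1182373 ]
```

```bash
python3 - <<'E'
from h import *
s=arm.get_state();M=np.linalg.inv(np.array(arm.get_calibration('wrist')['view']))
y=.462;t=s['position'];dv=M[:3,3]-t
print('cam along',dv[0]*np.sin(y)-dv[1]*np.cos(y),'across',dv[0]*np.cos(y)+dv[1]*np.sin(y),'up',dv[2],'axis',M[:3,2])
print(t, np.array([.4552,-.1144])-t[:2])
E
```

```text
cam along -0.00040468697862910963 across 0.08093265806918369 up 0.14648603240793714 axis [-0.27402929 -0.13709728 -0.9518993 ]
[ 0.49948739 -0.01940536  0.21979979] [-0.04428739 -0.09499464]
```

The button is at (0.455,-0.114): radius 13.1 mm, and it agrees with the scale geometry. I'll move over it, turning the wrist about -29° so the camera housing stays clear of the jigger.

Emit:
{"api": "send_rows", "payload": {
  "series": [
    {"translation": [-0.15,-0.32,0],"turn": [0,0,-0.106],"claw": 1},
    {"translation": [-0.15,-0.32,0],"turn": [0,0,-0.106],"claw": 1},
    {"translation": [-0.143,-0.31,0],"turn": [0,0,-0.106],"claw": 1},
    {"translation": [0,0,-0.4],"turn": [0,0,0],"claw": 1},
    {"translation": [0,0,-0.4],"turn": [0,0,0],"claw": 1},
    {"translation": [0,0,-0.4],"turn": [0,0,0],"claw": 1},
    {"translation": [0,0,-0.4],"turn": [0,0,0],"claw": 1},
    {"translation": [0,0,0],"turn": [0,0,0],"claw": 1},
    {"translation": [0,0,0],"turn": [0,0,0],"claw": 1}
  ]
}}

```text
time: 8.57
position: [0.4555, -0.1149, 0.0599]
ee_rot: [-3.141, 0.001, -0.037]
ft_force: [0.8, -1.1, 1.2]
width: 0.0006
```

Aligned to within 0.6 mm, so I'll go down in small steps.

Emit:
{"api": "send_rows", "payload": {
  "series": [
    {"translation": [0,0,-0.1],"turn": [0,0,0],"claw": 1},
    {"translation": [0,0,-0.1],"turn": [0,0,0],"claw": 1},
    {"translation": [0,0,-0.04],"turn": [0,0,0],"claw": 1},
    {"translation": [0,0,-0.04],"turn": [0,0,0],"claw": 1},
    {"translation": [0,0,-0.03],"turn": [0,0,0],"claw": 1},
    {"translation": [0,0,0],"turn": [0,0,0],"claw": 1}
  ]
}}

```text
time: 9.32
position: [0.4554, -0.115, 0.0301]
ee_rot: [-3.141, 0.001, -0.037]
ft_force: [-8.6, 4.4, 20.5]
width: 0.0008
```

20 N already at z = 0.030, with a lateral part, is more than the button needs. I'll look before going further.

```bash
python3 - <<'E'
from h import *
s=arm.get_state();print(s['position'],s['ft_force'],s['ft_torque'],s['joint_torque'])
c,p,d=cap('scene');a=cv2.resize(p[140:250,150:290,::-1],(500,390),interpolation=cv2.INTER_CUBIC)
c,q,e=cap('wrist');np.savez('wrist7.npz',p=q,d=e,W=cloud(c,e))
b=cv2.resize(q[150:,130:400,::-1],(300,390))
cv2.imwrite('pics/s7.png',np.hstack([a,b]))
W=cloud(c,e)
for u,v in((256,226),(250,224),(240,235),(270,235)): print(u,v,W[v,u])
E
```

```text
[ 0.45539486 -0.1149589   0.03008862] [-8.59691801  4.35578379 20.46698775] [ 0.61975327  1.46417799 -0.01152267] [-7.08381571e-01 -3.06242001e+01 -2.35810840e+01  2.21462944e-01
 -2.79931381e+00 -7.20736192e-03]
256 226 [ 0.46568678 -0.11297628  0.03060063]
250 224 [ 0.46627461 -0.10945333  0.02887136]
240 235 [ 0.46746607 -0.10464256  0.04457252]
270 235 [ 0.46571675 -0.12068178  0.04235839]
```

View pics/s7.png

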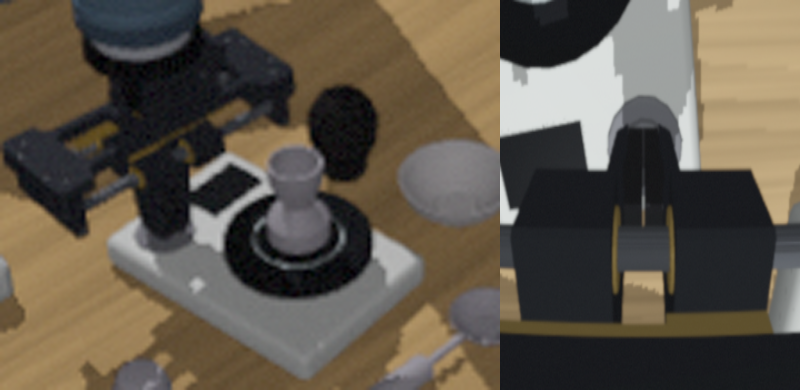

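```bash
python3 - <<'E'
from h import *
W=np.load('wrist7.npz')['W'];P=np.load('wrist7.npz')['p']
for u in(248,256,264):
  print(u,[(v,*(1e3*W[v,u]).round(1).tolist(),int(P[v,u].mean())) for v in range(204,232,2)])
W=np.load('wrist6.npz')['W'];w=W[205:250,285:325].reshape(-1,3)
r=np.hypot(w[:,0]-.4552,w[:,1]+.1144)
for a,b in((0,5),(5,9),(9,12),(12,14),(14,17),(17,20),(20,23),(23,28)):
  k=(r>=a/1e3)&(r<b/1e3); print(a,b,k.sum(),(1e3*np.percentile(w[k][:,2],[10,50,90])).round(1))
E
```

```text
248 [(204, 477.2, -108.7, 24.5, 160), (206, 475.8, -108.6, 24.1, 160), (208, 474.5, -108.5, 24.1, 149), (210, 474.1, -108.6, 26.3, 91), (212, 472.8, -108.5, 26.1, 95), (214, 471.4, -108.4, 25.8, 93), (216, 470.4, -108.4, 26.6, 92), (218, 469.3, -108.4, 27.0, 92), (220, 467.5, -108.2, 25.9, 93), (222, 466.4, -108.2, 26.3, 92), (224, 465.4, -108.2, 26.9, 78), (226, 465.7, -108.3, 30.2, 55), (228, 465.8, -108.4, 33.1, 24), (230, 465.0, -108.4, 34.0, 24)]
256 [(204, 476.7, -113.4, 23.6, 160), (206, 475.7, -113.3, 24.2, 151), (208, 475.2, -113.3, 26.1, 91), (210, 473.9, -113.3, 26.1, 96), (212, 472.1, -113.2, 24.8, 93), (214, 471.5, -113.2, 26.6, 92), (216, 470.1, -113.1, 26.3, 93), (218, 468.9, -113.1, 26.4, 92), (220, 467.4, -113.0, 26.0, 86), (222, 467.5, -113.0, 28.9, 76), (224, 466.3, -113.0, 29.2, 90), (226, 465.7, -113.0, 30.6, 70), (228, 465.5, -113.0, 32.9, 25), (230, 465.6, -113.0, 35.6, 23)]
264 [(204, 476.7, -118.1, 24.0, 160), (206, 475.3, -118.1, 23.7, 153), (208, 475.3, -118.0, 26.8, 93), (210, 473.9, -118.0, 26.5, 95), (212, 472.2, -117.9, 25.5, 93), (214, 471.3, -117.9, 26.3, 93), (216, 470.1, -117.8, 26.6, 93), (218, 468.6, -117.8, 26.2, 92), (220, 467.5, -117.8, 26.6, 89), (222, 466.8, -117.7, 27.8, 75), (224, 465.6, -117.7, 28.2, 87), (226, 466.0, -117.6, 31.6, 70), (228, 465.4, -117.6, 32.9, 27), (230, 465.7, -117.5, 36.1, 22)]
0 5 37 [35.4 36.3 37.2]
5 9 91 [35.4 36.3 37.2]
9 12 111 [34.  36.  36.9]
12 14 96 [25.7 29.6 35.3]
14 17 99 [25.3 26.5 27.3]
17 20 174 [25.2 26.2 27.2]
20 23 179 [23.5 24.5 25.8]
23 28 367 [23.5 24.4 25.3]
```

The pre-press button top measured 36.3 mm (I had clipped it at 36), and the visible button edge is now at about 29–30 mm. That is the full 6 mm of travel and it is on its hard stop, which explains the 20 N. I'll release straight up and check.

Emit:
{"api": "send_rows", "payload": {
  "series": [
    {"translation": [0,0,0.05],"turn": [0,0,0],"claw": 1},
    {"translation": [0,0,0.1],"turn": [0,0,0],"claw": 1},
    {"translation": [0,0,0.4],"turn": [0,0,0],"claw": 1},
    {"translation": [0,0,0.5],"turn": [0,0,0],"claw": 1},
    {"translation": [0,0,0.5],"turn": [0,0,0],"claw": 1},
    {"translation": [-0.3,0,0.4],"turn": [0,0,0],"claw": 1},
    {"translation": [-0.3,0,0],"turn": [0,0,0],"claw": 1},
    {"translation": [0,0,0],"turn": [0,0,0],"claw": 1},
    {"translation": [0,0,0],"turn": [0,0,0],"claw": 1}
  ]
}}

```text
time: 10.55
position: [0.396, -0.1152, 0.2238]
ee_rot: [3.141, -0.001, -0.038]
ft_force: [0.1, -0.1, 0.4]
width: 0.0005
```

```bash
python3 m.py wrist8; python3 - <<'E'
from h import *
from f import foot
foot('wrist8',arm.get_state()['position'][:2]-[.1,-.1])
W=np.load('wrist8.npz')['W'];w=W.reshape(-1,3)
r=np.hypot(w[:,0]-.4552,w[:,1]+.1144)
for a,b in((0,9),(15,20),(23,28)):
  k=(r>=a/1e3)&(r<b/1e3); print(a,b,k.sum(),(1e3*np.nanpercentile(w[k][:,2],[10,50,90])).round(1) if k.sum() else '')
k=(w[:,2]>.11)&(w[:,2]<.12)&(np.hypot(w[:,0]-.545,w[:,1]+.072)<.03);print('rim z',np.percentile(w[k][:,2],[5,95]))
E
```

```text
10.55 [ 0.396  -0.1152  0.2238] [ 0.11 -0.07  0.44] 0.0005
wrist pan 4329 [ 0.5451 -0.0724] 0.0526 rim 495 [ 0.5447 -0.0712] 0.0183 foot 111 [ 0.5449 -0.071 ] btn 51 [ 0.4548 -0.1147] bulb 1546 [0.472 0.031 0.064] 0.074
top pan 528 [ 0.5435 -0.0743] 0.0512 rim 33 [ 0.5428 -0.0727] 0.0176 foot 26 [ 0.544  -0.0735] bulb 212 [0.468 0.035 0.062] 0.071
wrist8 86 foot [ 0.5448 -0.071 ] res 0.0002 along 0.1611 to pan [ 0.0012 -0.0012]
ring 478 [ 0.5455 -0.0724]
0 9 185 [35.3 36.3 37.3]
15 20 383 [25.3 26.4 27.4]
23 28 2478 [ 24.3 302.6 311.4]
rim z [0.11072226 0.11728463]
```

View pics/wrist8.png

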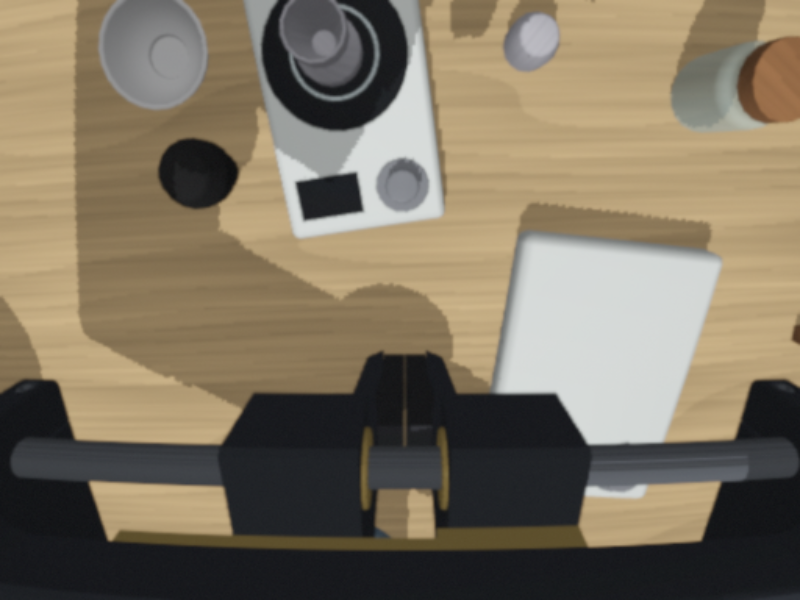

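The view shows the jigger standing inside the ring at (335,55), with the foot about 1.5 mm off centre. The button is back up at (403,185) and the neighbours look unmoved. The button read 36.3 mm against the stated 32 mm, so I'll check it with the other cameras before handing in.

```bash
python3 - <<'E'
from h import *
for n in('top','scene'):
    c,p,d=cap(n);w=cloud(c,d).reshape(-1,3)
    b=[.4538,-.1165] if n=='top' else [.4555,-.115]
    r=np.hypot(w[:,0]-b[0],w[:,1]-b[1])
    for lo,hi in((0,8),(16,20),(26,32)):
        k=(r>=lo/1e3)&(r<hi/1e3);print(n,lo,k.sum(),(1e3*np.nanpercentile(w[k][:,2],[10,50,90])).round(1))
    w0=np.load(n+'0.npz')['W'].reshape(d.shape+(3,)); W=w.reshape(d.shape+(3,))
    m=(abs(W0:=w0[...,2]-W[...,2])>.012)&(np.hypot(w0[...,0]-.5,w0[...,1]+.08)<.25)
    k,l,st,ce=cv2.connectedComponentsWithStats(m.astype(np.uint8))
    for i in range(1,k):
        if st[i,4]>8: print('changed',st[i,4],np.nanmean(w0[l==i],0).round(3),np.nanmean(W[l==i],0).round(3))
E
```

```text
top 0 0 nan
top 16 45 [548.1 559.3 563.3]
top 26 180 [ 23.8 566.9 571.7]
changed 235 [ 0.54  -0.065  0.074] [ 0.539 -0.064  0.075]
changed 13665 [ 0.325 -0.071  0.495] [ 0.265 -0.064  0.461]
scene 0 22 [31.7 33.5 35.8]
scene 16 184 [ 22.9 453.1 506.8]
scene 26 748 [ 21.7 398.8 492.7]
changed 2442 [0.286 0.004 0.367] [0.232 0.047 0.333]
changed 395 [ 0.525 -0.052  0.07 ] [ 0.521 -0.049  0.067]
  return np.nanmean(a, axis, out=out, keepdims=keepdims)
```

```bash
python3 - <<'E'
from h import *
for n in('top0','scene0','wrist2','wrist6','wrist8'):
    W=np.load(n+'.npz')['W'].reshape(-1,3)
    k=(W[:,2]>.0285)&(W[:,2]<.045)&(np.hypot(W[:,0]-.4545,W[:,1]+.1155)<.019)
    pn=W[(abs(W[:,2]-.0515)<.004)&(np.hypot(W[:,0]-.545,W[:,1]+.073)<.05)][:,2]
    bo=W[(abs(W[:,2]-.024)<.004)&(np.hypot(W[:,0]-.479,W[:,1]+.097)<.05)][:,2]
    print(n,k.sum(),W[k].mean(0).round(4),(1e3*np.percentile(W[k][:,2],[10,50,90])).round(1),'pan',(1e3*np.median(pn)).round(1),'body',(1e3*np.median(bo)).round(1))
E
```

```text
top0 57 [ 0.452  -0.1163  0.0342] [31.4 34.6 36.3] pan 51.2 body 23.3
scene0 71 [ 0.4569 -0.118   0.0335] [30.4 33.8 35.6] pan 50.6 body 22.9
wrist2 283 [ 0.4561 -0.1132  0.0355] [33.3 36.  37.2] pan 52.5 body 24.6
wrist6 285 [ 0.4561 -0.1132  0.0356] [33.4 36.  37. ] pan 52.5 body 24.7
wrist8 358 [ 0.455  -0.1146  0.0359] [34.7 36.1 37.1] pan 52.6 body 24.7
```

All cameras put the raised button about 11.5 mm above the body, so the top really is at about 36 mm. The stop at 30.1 mm is therefore the full 6 mm of travel. I'm handing in.

```bash
python3 -c "
from cell import arm
print(arm.get_state()['time'],arm.hand_in())"
```

```text
the job is handed in; nothing more can be done
10.75 None
```

The jigger now stands inside the ring, and I pressed the button after that. I handed the job in at 10.75 s with the arm clear of everything.

**Jigger:** I nudged it with the shut fingertips low on its foot, in three slow pushes of about 6, 13 and 1 mm. In the last check it was upright, with the foot about 1.5 mm from the ring's centre (7 mm allowed). Its position did not change measurably during the button press.

**Button:** I pressed it straight down until it hit a hard stop, about 6 mm of travel at 20 N, then let go. It sprang back to its starting height.

**Checks that disagreed:**
- **Button height:** the raised button measured about 36 mm, not the stated 32 mm. The fingertip stopped at 30 mm, so I took that as fully pressed from the 6 mm of travel and the hard stop. No direct reading of the button was available.
- **Press force:** the 20 N was well above the 4 N needed, and it had a sideways part (about -9 N in x, +4 N in y) that I did not explain.
- **Camera offset:** the overhead camera placed both pan and jigger about 2 mm from where the wrist camera did, which is within its calibration error.

Comparing depth pictures from before and after near the scale showed changes only at the jigger and the arm. Parts hidden by the arm were not compared.

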